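Ebony rod into the V-blocks

ROBOT

A 6-joint arm with a two-finger parallel gripper is mounted at the origin on the work surface. World frame = base frame: x ahead of the robot, y to its left, z up, the work surface at z = 0. Lengths are in m, angles in rad, forces in N, time in s.
With the tool pointing down it reaches from about 0.275 to 0.75 m from the base axis. Payload 10.2 kg.
Tool frame: the origin (TCP) lies at the very end of the fingers, on their centre line; the grasp point (between the pads) lies 19 mm behind it (manip.hold_point_z is the z of the grasp point in the tool frame, in m); z points along the fingers, y is the line along which they close (so a half turn about z gives the same grasp; the last joint's range is limited). The gripper opens to 85 mm and grips with 20 to 120 N. Pads are 22 mm wide; open, the fingers measure 114 mm over their backs; the gripper's body (76 mm by 85 mm) begins 54 mm behind the grasp point. The pads swing forward as they close: fully open they stand 13 mm farther back than shut.
Start: joints at [1.099, 0.313, 1.498, -0, 1.331, -0.223], TCP at [0.129, 0.509, 0.231] pointing down, gripper open.
Joint ranges: [-2.94, 2.94], [-0.97, 2.17], [0.19, 2.56], [-1.23, 4.37], [0.02, 3.11], [-2.88, 2.88]. Speed limits (rad/s): [2.39, 2.39, 3.01, 3.14, 3.14, 3.14].

INTERFACE

Orientations are given as a 3x3 rotation matrix whose columns are the frame's x, y, z axes.
In Python, from rig import telemetry, viewer, workorder, manip gives the robot as it stands.
- The arm moves only by the tool move_arm, never from a script. Its argument "rows" is a list that holds one entry, the list of rows, each a list of 7 numbers: the shift along the tool's x, y, z as a fraction of full scale, then the turn, a rotation vector about the tool's x, y, z as a fraction of full scale, then the opening, from 0 (shut) to 1 (fully open). A call has 1 to 10 rows; each row shifts and turns the commanded pose from where the row before left it, along the tool's axes as they then stand; what a row does not reach is not made up. Full scale, the value 1, is 3 cm for a shift and 0.08 rad for a turn. A row lasts 1/8 s, in which the tool goes at most 62.5 mm and 10.7 degrees, less where a joint would pass 70% of its speed; a pose out of reach is approached as far as the arm can. A call with a number of a shift or a turn outside -1 to 1 is refused whole. A call with a gripper value outside its range is refused whole. The fingers move at their own pace and stop on an object; "squeeze" is the grip in N (left out, the last holds). Time passes only in rows, so rows that do not move let the fingers close. It gives the time, the measured TCP pose, the force, the opening and the grip force at its end, in the units of the state.
- telemetry.read_state(): the state, without advancing time (a new reading comes with each control period).
- viewer.get_image(name): name is "scene" or "top" or "wrist"; returns a dict with "color" (480x640x3 uint8, red, green, blue), "z_map" (480x640 float32, m along the optical axis (not along the pixel's ray), 0 where there is no reading), "vfov" (degrees; the focal length in pixels is half the picture's height over the tangent of half this angle, whatever the lens; pixels are square), "cx", "cy" (the principal point, pixels), "k1" (the pictures are not rectified: a ray, as slopes to the right and down, at radius r is drawn at 1 + k1 r^2 times it, then the intrinsics apply), "R" (3x3) and "t" (3): a world point X has camera coordinates R X + t. Camera axes: x right, y down, z forward; pixel columns grow to the right and rows downward; lengths in m; the calibration is good to about 2 mm. A picture is of the moment at which its call begins.
- workorder.close_job(): hands the job in; it is judged then, once.
The state is a dict: "clock": time; "joint_pos": joint angles; "qd": joint speeds; "joint_efforts": joint torques, N m; "ee_pos": TCP position; "ee_rot": TCP orientation; "wrist_force": force on the tool from outside, world axes, zero at the start; "torque": the same for the moment, N m; "opening": finger opening in m; "grasp_force": force on a finger pad.
Only numpy, scipy, OpenCV 4.12 (cv2) and the standard library are available. Lean on these libraries where they do the work, as an engineer would, in place of code of your own. Each camera call takes 0.05 s, during which the arm holds its last target. There are 200 camera calls.

TASK

Take the black ebony rod out of the plywood rack by its free end and lay it in the notches of the pair of red V-blocks, about equally long at both ends, so that its middle is free to be gripped next for drilling. Set it down into the notches before letting go rather than dropping it, and leave the maple and rosewood rods lying in their slots.

Things in the scene. Friction and masses are not known exactly. Their poses are not given: they have to be found in the camera images.
- ebony_rod: Black round wooden rod, 18 mm thick, 200 mm long, 55 g. Origin mid-axis; its x runs along it (it may roll about x). Starts level in any of the 3 slots of a fixed plywood rack, axis 40 mm above the bench, middle sunk so that it cannot be gripped. Its -x end, nearer the robot, sticks out 60 mm clear of the rack (the other 30 mm): grip there from above, about 25 mm from the end; lift straight up.
- maple_rod: Pale yellowish rod, otherwise like the ebony one (origin and axes too), in another slot; leave it there. The rack: 110 mm along the slots, 200 mm across, 56 mm high; slots parallel, 75 mm apart, 22 mm wide, open at the top and both ends; the rods lie 7 mm below its top.
- rosewood_rod: Red-brown rod, otherwise like the ebony one (same size, origin, axes), in another slot of the rack; leave it there.
- v_seat (a point): Where the middle of the laid rod's axis belongs, 60 mm above the bench, midway between two red V-blocks on a fixed dark plinth (130 x 85 x 14 mm). x runs along the groove, level; z up. Each block is 20 mm thick, centred 36 mm either side of this point along x (outer faces at 46 mm), 62 mm wide, top 70 mm above the bench; 90 degree notch, mouth 45 mm wide. The rod may lie either way round.
There are look-alikes about, which are no part of the job. Leave any purple look-alike of the part that bears v_seat alone. What is shaped like the ebony_rod but yellow is not meant.

How it is judged:
By the outcome, as a careful person would: the job done as asked, in the order asked, and still so for the second after the job is handed in, with the robot touching nothing.
It also fails if it takes over 38 s, if anything falls off the work surface, if the arm or the gripper's body presses on something with over 40 N, if the wrist force passes 120 N, or if a joint passes its speed limit or range.

## Working session

There is one attempt and no reset: what is moved stays moved. The work goes in short steps, Python scripts to look and compute and a tool call to move; the robot and the scene stay as the last step left them, time stands still between calls to the robot, and variables do not carry over. Pictures are saved under pics/ and viewed, at most 10 in all, crops included, and the job is handed in when it is done.

Besides the shell and the picture viewer there is one more tool, called as a command line: name --argument value ..., lists and objects as JSON in quotes. move_arm: Moves the arm, as the interface text tells. Shift numbers are shares of 3 cm and turn numbers shares of 0.08 rad, none past 1 either way. Its arguments: {"type":"object","properties":{"rows":{"type":"array"},"squeeze":{"type":"number"}},"required":["rows"]}

```bash
mkdir -p pics; ls; cat > h.py <<'E'
import numpy as np, cv2
from rig import telemetry, viewer, workorder, manip
def grab(n):
    return viewer.get_image(n)
def save(im,f,box=None,scale=1):
    c=im["color"][:,:,::-1]
    if box: c=c[box[1]:box[3],box[0]:box[2]]
    cv2.imwrite("pics/"+f,cv2.resize(c,None,fx=scale,fy=scale))
def K(im):
    f=240/np.tan(np.radians(im["vfov"])/2)
    return np.array([[f,0,im["cx"]],[0,f,im["cy"]],[0,0,1]])
def rays(im,px):
    px=np.asarray(px,float).reshape(-1,1,2)
    d=np.array([im["k1"],0,0,0,0],float)
    u=cv2.undistortPointsIter(px,K(im),d,None,None,(3,50,1e-9)).reshape(-1,2)
    return np.c_[u,np.ones(len(u))]
def onplane(im,px,z):
    R=np.array(im["R"]);t=np.array(im["t"]);c=-R.T@t
    d=rays(im,px)@R
    return c+d*((z-c[2])/d[:,2])[:,None]
def bydepth(im,px):
    R=np.array(im["R"]);t=np.array(im["t"])
    p=np.asarray(px,int).reshape(-1,2)
    return (rays(im,px)*im["z_map"][p[:,1],p[:,0]][:,None]-t)@R
E
python3 - <<'E'
from h import *
for n in("top","scene"):
    im=grab(n); save(im,n+"1.png"); print(n,im["vfov"],im["cx"],im["cy"],im["k1"],-np.array(im["R"]).T@im["t"])
print(manip.hold_point_z); s=telemetry.read_state(); print(s["ee_pos"],s["ee_rot"],s["clock"])
E
```

```text
pics
top 48.915924536620366 322.7189562492238 242.39810356183543 -0.09354614471885987 [ 0.44684327 -0.02453874  1.10344882]
scene 43.04557607287958 323.86678428651624 250.37728961825408 0.05009532835507884 [ 0.8029438  -0.57922459  0.92495758]
-0.0187
[0.12919309 0.50864149 0.23080011] [[-9.69206365e-01  2.46249436e-01 -4.86840313e-04]
 [ 2.46249809e-01  9.69205895e-01 -9.81765471e-04]
 [ 2.30089308e-04 -1.07141768e-03 -9.99999400e-01]] 0.1
```

View pics/top1.png

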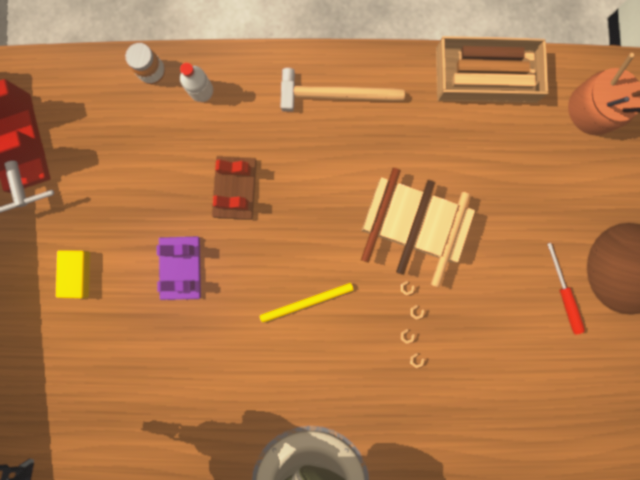

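View pics/scene1.png

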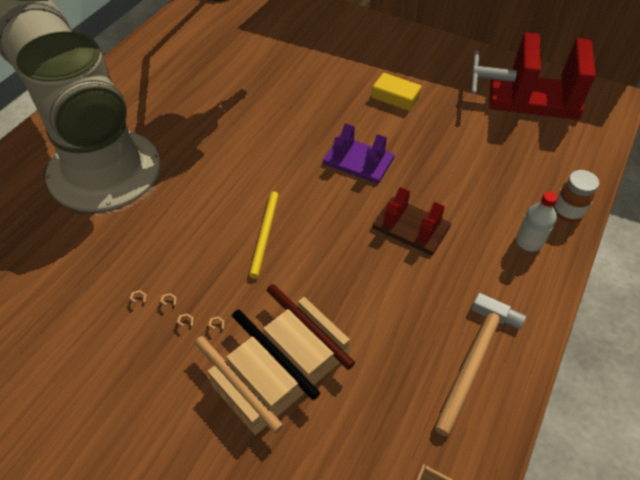

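Top view: the black rod is in the middle slot, from (402,272) at the near end to (431,182). Rosewood runs (365,260)-(396,170) and maple (437,284)-(466,195). The red V-blocks on the dark plinth are at (234,188).

Possible mix-ups for the rod: rosewood (380,215), maple (452,240), loose yellow rod (307,303), and the rods in the box (495,65). For the V-blocks: the purple copy (180,268) and the red vise (15,140). I choose the black rod at (415,227) and the red blocks at (234,188).

```bash
python3 - <<'E'
from h import *
for n,rb,vb in(("top",(355,160,480,295),(205,148,265,225)),("scene",(190,280,360,440),(365,180,460,260))):
    im=grab(n); c=im["color"]; hsv=cv2.cvtColor(c,cv2.COLOR_RGB2HSV)
    if n=="top": 
        a=cv2.resize(c[150:300,200:490],None,fx=2.7,fy=2.7)[:,:,::-1]; cv2.imwrite("pics/crop1.png",a)
    m=np.zeros(c.shape[:2],np.uint8); x0,y0,x1,y1=rb
    m[y0:y1,x0:x1]=(c[y0:y1,x0:x1].max(2)<50)*255
    k,l,st,ce=cv2.connectedComponentsWithStats(m)
    i=1+np.argmax(st[1:,4]); ys,xs=np.where(l==i)
    (cx,cy),(w,h),a=cv2.minAreaRect(np.c_[xs,ys].astype(np.float32))
    b=cv2.boxPoints(((cx,cy),(w,h),a)); 
    # ends: midpoints of short sides
    e=sorted([(b[j]+b[(j+1)%4])/2 for j in range(4)],key=lambda p:np.hypot(*(p-[cx,cy])))[2:]
    P=onplane(im,e,0.040); print(n,"rod px",np.round(e,1).tolist(),w,h,st[i,4]); print(P.round(4),np.linalg.norm(P[0]-P[1]),"mid",P.mean(0).round(4))
    q=[e[0]*(1-t)+e[1]*t for t in(.15,.5,.85)]; print("z by depth",bydepth(im,q).round(4).tolist())
    m[:]=0; x0,y0,x1,y1=vb; H=hsv[y0:y1,x0:x1]
    m[y0:y1,x0:x1]=(((H[...,0]<5)|(H[...,0]>174))&(H[...,1]>200)&(H[...,2]>70))*255
    k,l,st,ce=cv2.connectedComponentsWithStats(m)
    for j in range(1,k):
        if st[j,4]>15: print(n,"red",st[j].tolist(),ce[j].round(1))
    ys,xs=np.where(m>0); p=np.c_[xs,ys]; D=bydepth(im,p); T=D[(D[:,2]>.05)]
    print(len(D),len(T)); 
    if len(T):
        T2=T[T[:,2]>T[:,2].max()-.006]; print("ztop",T[:,2].max()); (a,b_,an)=cv2.minAreaRect((T[:,:2]*1000).astype(np.float32)); print("rect mm",a,b_,an)
E
```

```text
Traceback (most recent call last):
ValueError: attempt to get argmax of an empty sequence
```

View pics/crop1.png

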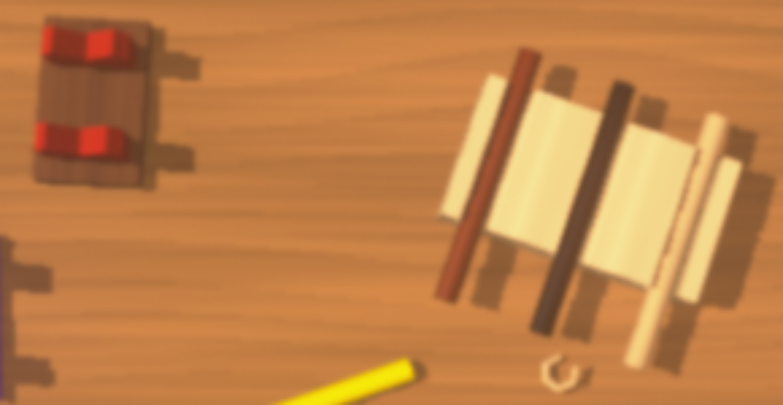

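The crop confirms the dark rod in the middle slot, with its near end at about (401,273), and the red V-blocks with notches, whose groove runs image-vertical. My darkness threshold was too strict, so I'm loosening it.

```bash
python3 - <<'E'
from h import *
for n,rb,vb,th in(("top",(390,175,440,280),(205,148,265,225),100),("scene",(225,300,325,405),(365,180,460,260),60)):
    im=grab(n); c=im["color"]; hsv=cv2.cvtColor(c,cv2.COLOR_RGB2HSV)
    m=np.zeros(c.shape[:2],np.uint8); x0,y0,x1,y1=rb
    m[y0:y1,x0:x1]=(c[y0:y1,x0:x1].max(2)<th)*255
    k,l,st,ce=cv2.connectedComponentsWithStats(m)
    print(n,c[227,415],c[352,275],st[1:,4])
    if k>1:
        i=1+np.argmax(st[1:,4]); ys,xs=np.where(l==i)
        (cx,cy),(w,h),a=cv2.minAreaRect(np.c_[xs,ys].astype(np.float32))
        b=cv2.boxPoints(((cx,cy),(w,h),a))
        e=sorted([(b[j]+b[(j+1)%4])/2 for j in range(4)],key=lambda p:np.hypot(*(p-[cx,cy])))[2:]
        P=onplane(im,e,0.040 if n=="scene" else 0.043); print("rod px",np.round(e,1).tolist(),w,h,st[i,4]); print(P.round(4),np.linalg.norm(P[0]-P[1]),"mid",P.mean(0).round(4))
        q=[e[0]*(1-t)+e[1]*t for t in(.15,.5,.85)]; print("depth pts",bydepth(im,q).round(4).tolist())
    m[:]=0; x0,y0,x1,y1=vb; H=hsv[y0:y1,x0:x1]
    m[y0:y1,x0:x1]=(((H[...,0]<5)|(H[...,0]>174))&(H[...,1]>190)&(H[...,2]>70))*255
    k,l,st,ce=cv2.connectedComponentsWithStats(m)
    for j in range(1,k):
        if st[j,4]>15: print("red",st[j].tolist(),ce[j].round(1))
    ys,xs=np.where(m>0); D=bydepth(im,np.c_[xs,ys]); T=D[D[:,2]>.045]
    print(len(D),len(T))
    if len(T):
        print("ztop",np.percentile(T[:,2],98)); print("rect mm",cv2.minAreaRect((T[:,:2]*1000).astype(np.float32)))
E
```

```text
top [109  75  53] [199 129  69] [52 54]
rod px [[407.0, 253.6999969482422], [400.8999938964844, 272.0]] 3.4785051345825195 19.28989028930664 54
[[ 0.4817 -0.1944  0.043 ]
 [ 0.4449 -0.1819  0.043 ]] 0.038913683120229026 mid [ 0.4633 -0.1881  0.043 ]
depth pts [[0.4761, -0.1919, 0.0468], [0.4632, -0.1868, 0.0514], [0.4504, -0.1829, 0.0484]]
red [217, 161, 3, 9, 22] [217.8 164.5]
red [231, 162, 11, 10, 89] [236.4 166.5]
red [214, 196, 4, 10, 35] [215.4 200.4]
red [228, 197, 13, 11, 113] [233.8 202. ]
259 256
ztop 0.07232429016985525
rect mm ((539.5617065429688, 103.78268432617188), (302.7242126464844, 92.79244232177734), 37.10847473144531)
scene [67 38 24] [9 7 9] [  62    2 1173    2    4   40    2    2    1    1    1    1    1    3]
rod px [[229.10000610351562, 317.29998779296875], [317.3999938964844, 395.70001220703125]] 118.09069061279297 24.000146865844727 1173
[[ 0.4347 -0.1925  0.04  ]
 [ 0.6294 -0.245   0.04  ]] 0.20159367292025682 mid [ 0.5321 -0.2188  0.04  ]
depth pts [[0.4514, -0.1846, 0.0016], [0.5379, -0.2223, 0.0458], [0.6042, -0.2412, 0.0489]]
red [386, 188, 23, 27, 285] [397.2 201.2]
red [421, 203, 22, 28, 292] [431.9 216.6]
579 566
ztop 0.07020742894066063
rect mm ((682.772216796875, -197.60076904296875), (100.68778991699219, 793.8347778320312), 10.250337600708008)
```

```bash
python3 - <<'E'
from h import *
im=grab("top"); c=im["color"]; hsv=cv2.cvtColor(c,cv2.COLOR_RGB2HSV)
m=np.zeros(c.shape[:2],np.uint8); p=np.array([[396,272],[427,178],[437,181],[407,277]],np.int32)
cv2.fillPoly(m,[p],255); m[c.max(2)>125]=0
k,l,st,ce=cv2.connectedComponentsWithStats(m); i=1+np.argmax(st[1:,4]); ys,xs=np.where(l==i)
q=np.c_[xs,ys].astype(float); P=onplane(im,q,0.043)[:,:2]
cc=P.mean(0); u,s,v=np.linalg.svd(P-cc); d=v[0]*np.sign(v[0][0]); t=(P-cc)@d; n=(P-cc)@[-d[1],d[0]]
print(st[i,4],"len",np.ptp(t),"wid",np.ptp(n),"mid",cc+d*(t.max()+t.min())/2,"near",cc+d*t.min(),"far",cc+d*t.max(),"yaw",np.arctan2(d[1],d[0]))
for n,vb in(("top",(205,148,265,225)),("scene",(365,180,460,260))):
    if n=="scene": im=grab(n); hsv=cv2.cvtColor(im["color"],cv2.COLOR_RGB2HSV)
    m=np.zeros((480,640),np.uint8); x0,y0,x1,y1=vb; H=hsv[y0:y1,x0:x1]
    m[y0:y1,x0:x1]=(((H[...,0]<6)|(H[...,0]>173))&(H[...,1]>170)&(H[...,2]>70))*255
    m=cv2.morphologyEx(m,cv2.MORPH_CLOSE,np.ones((1,7)) if n=="top" else np.ones((1,1)))
    k,l,st,ce=cv2.connectedComponentsWithStats(m); C=[]
    for j in range(1,k):
        if st[j,4]<60: continue
        ys,xs=np.where(l==j); D=bydepth(im,np.c_[xs,ys]); D=D[(D[:,2]>.03)&(D[:,2]<.08)]
        D=D[np.linalg.norm(D-np.median(D,0),axis=1)<.05]
        r=cv2.minAreaRect((D[:,:2]*1000).astype(np.float32)); 
        px=np.c_[xs,ys]; r2=cv2.minAreaRect((onplane(im,px,.068)[:,:2]*1000).astype(np.float32))
        print(n,st[j].tolist(),"depthrect",np.round(np.hstack(r),1),"z",np.percentile(D[:,2],[2,50,98]).round(3),"planerect",np.round(np.hstack(r2),1))
        C.append(r[0])
    if len(C)==2:
        C=np.array(C); d=C[0]-C[1]; print("seat",C.mean(0),"dist",np.hypot(*d),"yaw",np.arctan2(d[1],d[0]))
E
```

```text
686 len 0.1972778900812057 wid 0.015592059704480014 mid [ 0.5366149 -0.2122854] near [ 0.44353971 -0.17962577] far [ 0.62969008 -0.24494502] yaw -0.33747200297469465
top [216, 160, 31, 13, 269] depthrect [656.7 159.1  60.9  19.7  85.9] z [0.045 0.062 0.071] planerect [653.8 158.3  60.6  23.1  87.2]
top [213, 196, 33, 12, 311] depthrect [584.6 163.3  62.3  20.1  86.6] z [0.045 0.061 0.071] planerect [582.6 161.1  63.8  21.   87.4]
seat [620.68374634 161.19553375] dist 72.2048405730166 yaw -0.058143500051171214
scene [386, 188, 23, 27, 296] depthrect [582.2 159.1  65.2  20.1  86.7] z [0.04 0.06 0.07] planerect [587.3 153.5  67.5  27.6  86.2]
scene [421, 203, 23, 28, 306] depthrect [655.2 154.4  57.5  19.9  86.6] z [0.047 0.06  0.07 ] planerect [656.9 149.5  66.3  24.3  85. ]
seat [618.71853638 156.76145172] dist 73.14276050284634 yaw 3.077091479145816
```

Ebony rod: mid (0.537,-0.212), yaw -0.337, measured length 197 mm against 200. Grip point is about (0.466,-0.188). Seat: (0.620,0.160), yaw -0.058, with the blocks 72 mm apart as specified. Moving above the grip point.

move_arm --rows '[[[-0.83,-0.98,0,0,0,0,0.5],[-0.83,-0.98,0,0,0,0,0.5],[-0.83,-0.98,0,0,0,0,0.5],[-0.83,-0.98,0,0,0,0,0.5],[-0.83,-0.98,0,0,0,0,0.5],[-0.83,-0.98,0,0,0,0,0.5],[-0.83,-0.98,0,0,0,0,0.5],[-0.83,-0.98,0,0,0,0,0.5],[-0.83,-0.98,0,0,0,0,0.5],[-0.83,-0.98,0,0,0,0,0.5]]]'

```text
clock: 1.6
ee_pos: [0.2986, 0.1614, 0.2315]
ee_rot: [[-0.969, 0.246, 0.001], [0.246, 0.969, 0.0], [-0.001, 0.0, -1.0]]
wrist_force: [1.1, 0.2, -0.3]
opening: 0.0426
grasp_force: 0.0
```

move_arm --rows '[[[-0.83,-0.98,0,0,0,0,0.5],[-0.83,-0.98,0,0,0,0,0.5],[-0.83,-0.98,0,0,0,0,0.5],[-0.83,-0.98,0,0,0,0,0.5],[-0.83,-0.98,0,0,0,0,0.5],[-0.83,-0.98,0,0,0,0,0.5],[-0.83,-0.98,0,0,0,0,0.5],[-0.83,-0.98,0,0,0,0,0.5],[-0.83,-0.98,0,0,0,0.55,0.5],[-0.83,-0.98,0,0,0,0.55,0.5]]]'

```text
clock: 2.85
ee_pos: [0.4661, -0.1856, 0.2313]
ee_rot: [[-0.943, 0.332, 0.0], [0.332, 0.943, 0.0], [-0.0, 0.0, -1.0]]
wrist_force: [-0.5, -0.1, -0.3]
opening: 0.0426
grasp_force: 0.0
```

```bash
python3 - <<'E'
from h import *
s=telemetry.read_state(); print(s["clock"],s["ee_pos"],s["ee_rot"],s["opening"],s["joint_pos"])
im=grab("wrist"); save(im,"w1.png"); print(im["vfov"],im["k1"],-np.array(im["R"]).T@im["t"])
E
```

```text
2.85 [ 0.46608258 -0.18559391  0.23125261] [[-9.43319081e-01  3.31887189e-01  7.13977464e-05]
 [ 3.31887192e-01  9.43319081e-01  4.71202484e-05]
 [-5.17122498e-05  6.81454270e-05 -9.99999996e-01]] 0.04261853974451939 [-6.12946612e-01  2.61466173e-01  1.56626155e+00  8.23188453e-05
  1.31383364e+00 -1.84546040e+00]
58.67621597799054 -0.01889125951921394 [ 0.38713895 -0.15732059  0.37426164]
```

View pics/w1.png

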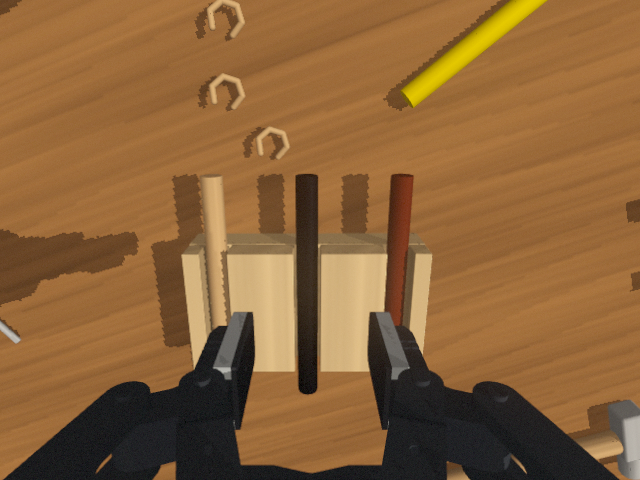

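The wrist view shows the black rod between maple (left) and rosewood, near end at (307,176), far end at (307,392), parallel to the tool x axis. Now measuring it from here.

```bash
python3 - <<'E'
from h import *
s=telemetry.read_state(); im=grab("wrist"); c=im["color"]
m=np.zeros((480,640),np.uint8); m[165:400,290:325]=(c[165:400,290:325].max(2)<60)*255
k,l,st,ce=cv2.connectedComponentsWithStats(m); i=1+np.argmax(st[1:,4]); ys,xs=np.where(l==i)
q=np.c_[xs,ys].astype(float); print(st[i])
def fit(P,w):
    cc=P.mean(0); d=np.linalg.svd(P-cc,full_matrices=0)[2][0]; d*=np.sign(d[0]); t=(P-cc)@d
    print(w,"len",np.ptp(t).round(4),"mid",(cc+d*(t.max()+t.min())/2).round(4),"near",(cc+d*t.min()).round(4),"yaw",np.arctan2(d[1],d[0]).round(4))
    g=cc+d*(t.min()+.025); R=np.array(s["ee_rot"]); e=np.r_[g-s["ee_pos"][:2],0]; print(" grip",g.round(4),"tool shift",(R.T@e).round(4))
fit(onplane(im,q,.043)[:,:2],"plane")
D=bydepth(im,q); D=D[(D[:,2]>.035)&(D[:,2]<.055)]; print(len(D),np.percentile(D[:,2],[5,50,98])); fit(D[:,:2],"depth")
E
```

```text
[ 302  288   19  104 1700]
plane len 0.1052 mid [ 0.5808 -0.2296] near [ 0.5309 -0.213 ] yaw -0.3215
 grip [ 0.5546 -0.2209] tool shift [-0.0931 -0.0005  0.0001]
1691 [0.04454167 0.04808876 0.0501958 ]
depth len 0.1046 mid [ 0.5784 -0.2288] near [ 0.5288 -0.2123] yaw -0.3209
 grip [ 0.5525 -0.2202] tool shift [-0.0909 -0.0005  0.0001]
```

```bash
python3 - <<'E'
from h import *
s=telemetry.read_state(); im=grab("wrist"); R=np.array(s["ee_rot"]); c=im["color"]
pr=[]
for r in (185,205,225,255,285,315,345,375):
    x=np.where(c[r,285:330].max(1)<85)[0]+285; pr.append([(x[0]+x[-1])/2,r]); print(r,x[0],x[-1],end="; ")
y=np.where(c[165:260,307].max(1)<85)[0]+165; print("top",y[0])
pr.append([307,y[0]])
P=onplane(im,pr,.044); e=np.c_[P[:,:2]-s["ee_pos"][:2],np.zeros(len(P))]@R; print(P.round(4)); print(e.round(4))
E
```

```text
185 298 318; 205 298 318; 225 298 318; 255 299 318; 285 299 318; 315 299 318; 345 300 318; 375 300 318; top 173
[[ 0.4464 -0.1821  0.044 ]
 [ 0.4614 -0.1875  0.044 ]
 [ 0.4769 -0.193   0.044 ]
 [ 0.5012 -0.2013  0.044 ]
 [ 0.5266 -0.2103  0.044 ]
 [ 0.5533 -0.2198  0.044 ]
 [ 0.5816 -0.2295  0.044 ]
 [ 0.6113 -0.24    0.044 ]
 [ 0.4373 -0.1797  0.044 ]]
[[ 0.0204 -0.002   0.    ]
 [ 0.0044 -0.002   0.    ]
 [-0.012  -0.0021 -0.    ]
 [-0.0377 -0.0017 -0.    ]
 [-0.0647 -0.0018 -0.    ]
 [-0.093  -0.0019 -0.    ]
 [-0.1229 -0.0015 -0.    ]
 [-0.1544 -0.0016 -0.    ]
 [ 0.0297 -0.0027  0.    ]]
```

move_arm --rows '[[[0.1,-0.07,1,0,0,0,0.5],[0,0,1,0,0,0,0.5],[0,0,1,0,0,0,0.5],[0,0,1,0,0,0,0.5],[0,0,1,0,0,0,0.5],[0,0,1,0,0,0,0.5],[0,0,0.5,0,0,0,0.5],[0,0,0.5,0,0,0,0.5],[0,0,0,0,0,0,0.5]]]'

```text
clock: 4.12
ee_pos: [0.4619, -0.1851, 0.021]
ee_rot: [[-0.944, 0.33, -0.001], [0.33, 0.944, 0.001], [0.001, 0.0, -1.0]]
wrist_force: [0.2, 0.5, 0.8]
opening: 0.0428
grasp_force: 0.0
```

move_arm --rows '[[[0,0,0,0,0,0,0],[0,0,0,0,0,0,0],[0,0,0,0,0,0,0],[0,0,0,0,0,0,0],[0,0,0,0,0,0,0],[0,0,0,0,0,0,0]]]' --squeeze 50

```text
clock: 4.88
ee_pos: [0.4624, -0.1856, 0.0215]
ee_rot: [[-0.944, 0.331, 0.001], [0.331, 0.944, -0.001], [-0.001, -0.0, -1.0]]
wrist_force: [0.7, -1.0, 3.7]
opening: 0.0164
grasp_force: 48.7
```

move_arm --rows '[[[0,0,-0.3,0,0,0,0],[0,0,-0.6,0,0,0,0],[0,0,-0.6,0,0,0,0],[0,0,-0.8,0,0,0,0],[0,0,-0.8,0,0,0,0],[0,0,-0.6,0,0,0,0],[0,0,-0.3,0,0,0,0],[0,0,0,0,0,0,0]]]'

```text
clock: 5.88
ee_pos: [0.462, -0.1853, 0.1414]
ee_rot: [[-0.944, 0.33, 0.0], [0.33, 0.944, -0.0], [-0.0, -0.0, -1.0]]
wrist_force: [-0.4, -0.3, -1.0]
opening: 0.0162
grasp_force: 48.7
```

```bash
python3 - <<'E'
from h import *
s=telemetry.read_state(); print(s["clock"],s["ee_pos"],s["opening"],s["grasp_force"],s["wrist_force"],s["torque"])
im=grab("scene"); save(im,"s2.png",(150,150,470,440),2)
im=grab("wrist"); R=np.array(s["ee_rot"]); c=im["color"]; save(im,"w2.png")
m=np.zeros((480,640),np.uint8); m[60:440,280:340]=(c[60:440,280:340].max(2)<70)*255
for r in range(80,440,30):
    x=np.where(m[r]>0)[0]
    if len(x): 
        p=bydepth(im,[[(x[0]+x[-1])/2,r]])[0]; print(r,x[0],x[-1],p.round(4),(np.r_[p-s["ee_pos"]]@R).round(4))
E
```

```text
5.875 [ 0.46200928 -0.18531542  0.14143016] 0.016233698949430848 48.70582938194275 [-0.42385166 -0.2954508  -1.02486801] [0.03356497 0.05018018 0.04469947]
290 290 333 [ 0.4398 -0.1768  0.1542] [ 0.0238  0.0007 -0.0128]
320 283 338 [ 0.4427 -0.1782  0.1688] [ 0.0206  0.0003 -0.0273]
350 280 339 [ 0.4532 -0.1822  0.1676] [ 0.0093  0.     -0.0262]
380 280 339 [ 0.4634 -0.1858  0.1682] [-0.0015 -0.     -0.0268]
410 280 339 [ 0.4745 -0.1897  0.1682] [-0.0132 -0.     -0.0268]
```

View pics/s2.png

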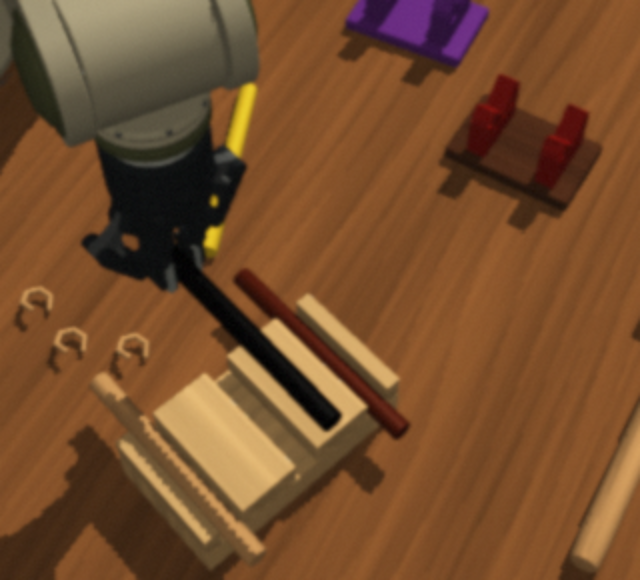

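The rod is held level and out of the rack. Maple and rosewood are still in their slots. Carrying it over the red V-blocks.

move_arm --rows '[[[0.09,0.4,0,0,0,0,0],[0.09,0.8,0,0,0,0,0],[0.09,1,0,0,0,0,0],[0.09,1,0,0,0,0,0],[0.09,1,0,0,0,0,0],[0.09,1,0,0,0,0,0],[0.09,1,0,0,0,0,0],[0.09,1,0,0,0,0,0],[0.09,1,0,0,0,0,0],[0.09,1,0,0,0,0,0]]]'

```text
clock: 7.22
ee_pos: [0.5275, 0.0858, 0.1408]
ee_rot: [[-0.944, 0.33, -0.001], [0.33, 0.944, 0.0], [0.001, -0.0, -1.0]]
wrist_force: [0.5, -1.0, -0.3]
opening: 0.0166
grasp_force: 48.7
```

move_arm --rows '[[[0.09,1,0,0,0,0,0],[0.09,0.9,0,0,0,0,0],[0.09,0.6,0,0,0,0,0],[0.09,0.2,0,0,0,0,0],[0,0,0,0,0,-0.5,0],[0,0,0,0,0,-0.8,0],[0,0,0,0,0,-0.9,0],[0,0,0,0,0,-0.8,0],[0,0,0,0,0,-0.44,0],[0,0,0,0,0,0,0]]]'

```text
clock: 8.48
ee_pos: [0.5443, 0.1638, 0.1413]
ee_rot: [[-0.998, 0.062, -0.0], [0.062, 0.998, -0.0], [0.0, -0.0, -1.0]]
wrist_force: [0.0, 0.1, -0.6]
opening: 0.0164
grasp_force: 48.8
```

```bash
python3 - <<'E'
from h import *
s=telemetry.read_state(); print(s["clock"],s["ee_pos"],s["ee_rot"],s["opening"],s["grasp_force"])
im=grab("top"); save(im,"t3.png",(170,120,310,260),4)
im=grab("wrist"); save(im,"w3.png")
E
```

```text
8.475 [0.54429621 0.16380767 0.14126582] [[-9.98054104e-01  6.23536152e-02 -1.77115052e-04]
 [ 6.23536337e-02  9.98054114e-01 -1.00577690e-04]
 [ 1.70499024e-04 -1.11425744e-04 -9.99999979e-01]] 0.016381589674771282 48.788689970970154
```

View pics/w3.png

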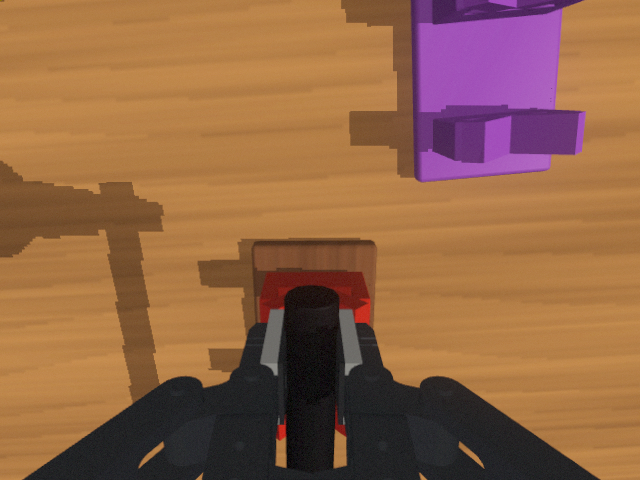

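View pics/t3.png

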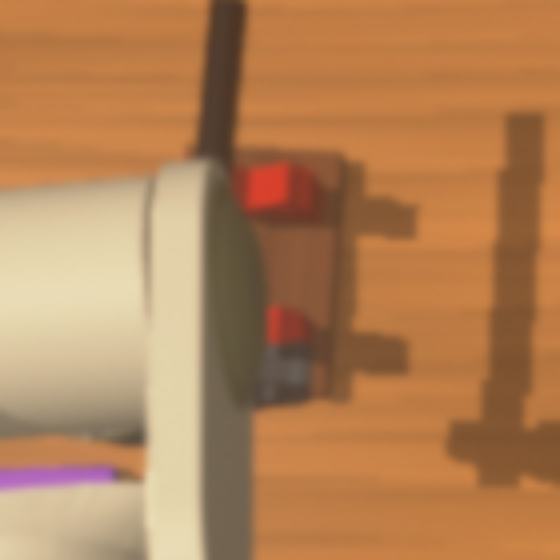

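The wrist view shows the rod over the red block, whose top edge runs from about (262,273) to (367,273). The near plinth edge runs from (254,241) to (375,241). The top crop shows the rod's far end beyond the blocks, so I can check lateral and lengthwise offsets there.

```bash
python3 - <<'E'
from h import *
s=telemetry.read_state(); R=np.array(s["ee_rot"]); im=grab("wrist"); c=im["color"]; p0=np.array(s["ee_pos"])
hsv=cv2.cvtColor(c,cv2.COLOR_RGB2HSV)
red=((hsv[...,0]<6)|(hsv[...,0]>173))&(hsv[...,1]>170)&(hsv[...,2]>90)
for r in (276,280,284,290):
    x=np.where(red[r,240:390])[0]+240; P=onplane(im,[[x[0],r],[x[-1]+1,r]],.070); print("red",r,x[0],x[-1],((P-p0)@R).round(4).tolist(),((bydepth(im,[[x[0]+3,r],[x[-1]-3,r]])-p0)@R).round(4).tolist())
y=np.where(red[250:300,270:360].any(1))[0][0]+250; ex=(onplane(im,[[314,y]],.070)-p0)@R; print("block front top edge row",y,ex.round(4))
E=onplane(im,[[254,243],[375,243]],.014); print("plinth corner",((E-p0)@R).round(4))
# held rod near end
b=c.max(2); 
for r in (310,330): 
    d=bydepth(im,[[312,r]]); print("rod",((d-p0)@R).round(4))
t=grab("top"); ct=t["color"]; q=[]
for r in range(100,160,4):
    x=np.where(ct[r,210:240].max(1)<115)[0]+210
    if len(x): q.append([(x[0]+x[-1])/2,r]); 
q=np.array(q); D=bydepth(t,q.round()); print(D.round(3).tolist()); P=onplane(t,q,.163); print("rod far pts tool",((P-p0)@R)[[0,len(q)//2,-1]].round(4).tolist(),q[[0,-1]])
E
```

```text
red 276 266 362 [[-0.0075, -0.0239, 0.0713], [-0.0075, 0.0289, 0.0713]] [[-0.0289, -0.0276, 0.1216], [-0.0277, 0.0325, 0.1187]]
red 280 265 364 [[-0.0099, -0.0245, 0.0713], [-0.0099, 0.0301, 0.0713]] [[-0.0279, -0.0274, 0.1126], [-0.0273, 0.033, 0.1113]]
red 284 263 365 [[-0.0122, -0.0257, 0.0713], [-0.0123, 0.0307, 0.0713]] [[-0.028, -0.0281, 0.1066], [-0.028, 0.0331, 0.1065]]
red 290 261 365 [[-0.0158, -0.0269, 0.0713], [-0.0159, 0.0309, 0.0713]] [[-0.0277, -0.0284, 0.0969], [-0.0276, 0.032, 0.0966]]
block front top edge row 272 [[-0.0051  0.0022  0.0713]]
plinth corner [[-0.0074 -0.0375  0.1273]
 [-0.0074  0.0434  0.1273]]
rod [[ 0.0232  0.0009 -0.0271]]
rod [[ 0.0172  0.0009 -0.0286]]
[[0.72, 0.152, 0.165], [0.712, 0.151, 0.167], [0.705, 0.152, 0.166], [0.698, 0.152, 0.164], [0.69, 0.153, 0.167], [0.683, 0.153, 0.165], [0.675, 0.154, 0.167], [0.668, 0.155, 0.165], [0.661, 0.154, 0.165], [0.652, 0.155, 0.169]]
rod far pts tool [[-0.1764, -0.0005, -0.0217], [-0.1393, -0.0018, -0.0217], [-0.1096, -0.0005, -0.0217]] [[226. 120.]
 [223. 156.]]
```

move_arm --rows '[[[0.1,0.05,0.5,0,0,0,0],[0,0,0.7,0,0,0,0],[0,0,0.7,0,0,0,0],[0,0,0.5,0,0,0,0],[0,0,0.4,0,0,0,0],[0,0,0.2,0,0,0,0],[0,0,0.1,0,0,0,0],[0,0,0.05,0,0,0,0],[0,0,0,0,0,0,0]]]'

```text
clock: 9.8
ee_pos: [0.5417, 0.1657, 0.0471]
ee_rot: [[-0.998, 0.062, 0.001], [0.062, 0.998, 0.0], [-0.001, 0.0, -1.0]]
wrist_force: [-0.7, 0.1, -1.0]
opening: 0.0163
grasp_force: 48.8
```

```bash
python3 - <<'E'
from h import *
s=telemetry.read_state(); print(s["clock"],s["ee_pos"],s["wrist_force"],s["torque"],s["opening"])
im=grab("scene"); save(im,"s4.png",(340,130,500,270),4)
E
```

```text
9.8 [0.54165482 0.16573385 0.04706243] [-0.74267379  0.0774042  -0.95831928] [-0.03561819  0.00171504 -0.03001144] 0.016326636967045324
```

View pics/s4.png

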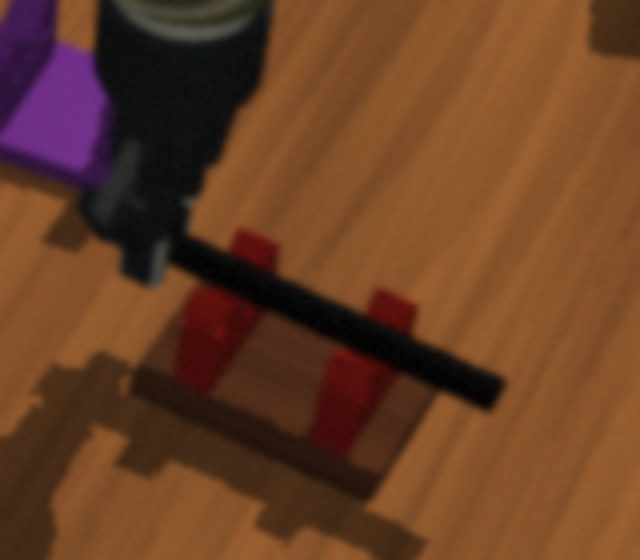

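The rod is between the prongs of both blocks, centred over the grooves and a few millimetres above contact. Lowering gently with force checks.

move_arm --rows '[[[0,0,0.05,0,0,0,0],[0,0,0.05,0,0,0,0],[0,0,0,0,0,0,0]]]'

```text
clock: 10.22
ee_pos: [0.5416, 0.1658, 0.0438]
ee_rot: [[-0.998, 0.061, 0.0], [0.061, 0.998, 0.0], [-0.0, 0.0, -1.0]]
wrist_force: [-0.0, 0.7, 0.1]
opening: 0.0161
grasp_force: 48.8
```

move_arm --rows '[[[0,0,0.05,0,0,0,0],[0,0,0,0,0,0,0]]]'

```text
clock: 10.48
ee_pos: [0.5416, 0.1658, 0.0424]
ee_rot: [[-0.998, 0.061, 0.0], [0.061, 0.998, 0.0], [-0.0, 0.0, -1.0]]
wrist_force: [0.4, 0.8, 2.2]
opening: 0.0163
grasp_force: 48.9
```

move_arm --rows '[[[0,0,0.03,0,0,0,0],[0,0,0,0,0,0,0]]]'

```text
clock: 10.72
ee_pos: [0.5418, 0.166, 0.0419]
ee_rot: [[-0.998, 0.061, 0.001], [0.061, 0.998, 0.0], [-0.001, 0.0, -1.0]]
wrist_force: [-1.0, 2.8, 4.9]
opening: 0.0166
grasp_force: 49.2
```

```bash
python3 - <<'E'
from h import *
s=telemetry.read_state(); print(s["clock"],s["ee_pos"],s["wrist_force"],s["torque"])
E
```

```text
10.725 [0.54175668 0.16598354 0.04185295] [-0.95964726  2.76620071  4.86501838] [0.28164389 0.06626799 0.04649081]
```

Contact: the push is upward and toward +y, so the rod is touching the -y faces. I'll shift 1 mm toward +y and lower a little more.

move_arm --rows '[[[0,0.03,0,0,0,0,0],[0,0,0.02,0,0,0,0],[0,0,0,0,0,0,0]]]'

```text
clock: 11.1
ee_pos: [0.5418, 0.1665, 0.0412]
ee_rot: [[-0.998, 0.062, 0.001], [0.062, 0.998, -0.0], [-0.001, -0.0, -1.0]]
wrist_force: [-1.4, -1.2, 7.3]
opening: 0.0167
grasp_force: 49.5
```

```bash
python3 - <<'E'
from h import *
s=telemetry.read_state(); print(s["clock"],s["ee_pos"],s["wrist_force"],s["torque"])
E
```

```text
11.1 [0.54179772 0.16654589 0.04123292] [-1.42521122 -1.19135271  7.26375961] [-0.0404813   0.02386624  0.03990218]
```

Seated: about 7 N upward and hardly any side force. Easing the grip, opening, then checking before retreating.

move_arm --rows '[[[0,0,0,0,0,0,0],[0,0,0,0,0,0,0.25],[0,0,0,0,0,0,0.3],[0,0,0,0,0,0,0.4],[0,0,0,0,0,0,0.5],[0,0,0,0,0,0,0.5]]]' --squeeze 20

```text
clock: 11.85
ee_pos: [0.5415, 0.1666, 0.0407]
ee_rot: [[-0.998, 0.062, -0.0], [0.062, 0.998, -0.0], [0.0, -0.0, -1.0]]
wrist_force: [0.4, 0.4, -0.4]
opening: 0.0428
grasp_force: 0.0
```

move_arm --rows '[[[0,0,-0.3,0,0,0,0.5],[0,0,-0.6,0,0,0,0.5],[0,0,-1,0,0,0,0.5],[0,0,-1,0,0,0,0.5],[0,0,-1,0,0,0,0.5],[0,0,-0.6,0,0,0,0.5],[0.8,0,-0.5,0,0,0,0.5],[1,0,-0.5,0,0,0,0.5],[1,0,0,0,0,0,0.5],[0,0,0,0,0,0,0.5]]]'

```text
clock: 13.1
ee_pos: [0.4567, 0.1721, 0.2068]
ee_rot: [[-0.998, 0.061, 0.001], [0.061, 0.998, 0.0], [-0.001, 0.0, -1.0]]
wrist_force: [0.3, -0.7, -0.1]
opening: 0.0423
grasp_force: 0.0
```

```bash
python3 - <<'E'
from h import *
s=telemetry.read_state(); print(s["clock"],s["ee_pos"],s["wrist_force"])
im=grab("scene"); save(im,"s5.png",(180,130,500,440),1.8)
im=grab("wrist"); save(im,"w5.png")
E
```

```text
13.1 [0.45667857 0.17207302 0.20683886] [ 0.31828907 -0.7065871  -0.14616217]
```

View pics/s5.png

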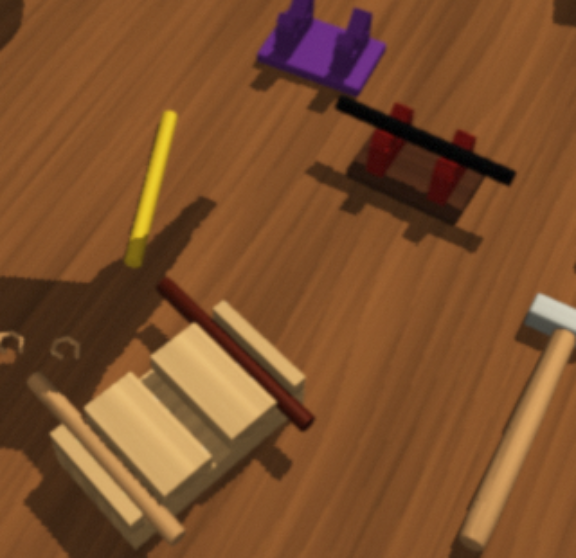

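View pics/w5.png

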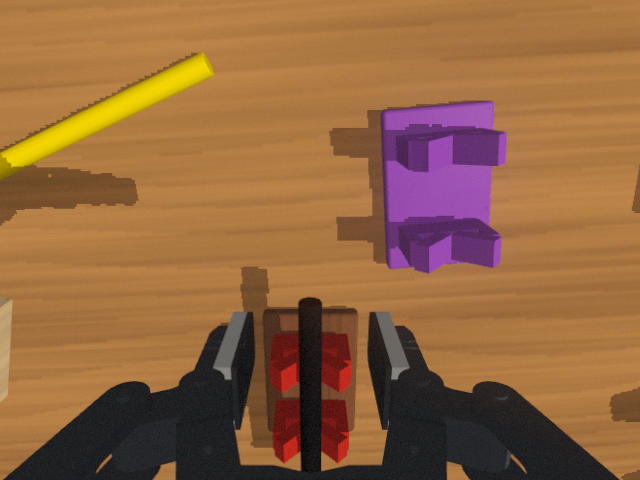

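The rod lies in both red notches, the robot is clear of it, and the other rods and look-alikes haven't moved. One check of height and centring before handing in.

```bash
python3 - <<'E'
from h import *
im=grab("scene"); c=im["color"]
m=np.zeros((480,640),np.uint8); m[178:235,362:470]=(c[178:235,362:470].max(2)<45)*255
k,l,st,ce=cv2.connectedComponentsWithStats(m); i=1+np.argmax(st[1:,4]); ys,xs=np.where(l==i)
print(st[i])
D=bydepth(im,np.c_[xs,ys]); D=D[(D[:,2]>.045)&(D[:,2]<.08)]; xy=D[:,:2]-D[:,:2].mean(0)
d=np.linalg.svd(xy,full_matrices=0)[2][0]; d*=np.sign(d[0]); t=D[:,:2]@d
print("len",np.ptp(t),"mid rel seat(.6187,.1568 scene)",(t.max()+t.min())/2-np.array([.6187,.1568])@d,"yaw",np.arctan2(d[1],d[0]))
for a,b in((0,.2),(.4,.6),(.8,1)):
    u=(t-t.min())/np.ptp(t); s=(u>=a)&(u<=b); print(a,D[s].mean(0).round(4),np.percentile(D[s,2],95).round(4))
E
```

```text
[367 182  99  50 909]
len 0.20040856382475558 mid rel seat(.6187,.1568 scene) -0.0003165880058451087 yaw -0.05736813641625139
0 [0.5386 0.1609 0.066 ] 0.0702
0.4 [0.6185 0.1557 0.0655] 0.0704
0.8 [0.6977 0.1517 0.0653] 0.0699
```

The rod is level, with its top at about 70 mm (expected 69 to 70), and centred to within 1 mm. Handing in.

```bash
python3 -c "
from rig import workorder; print(workorder.close_job())"
```

```text
the job is handed in; nothing more can be done
None
```

The ebony rod lies level in both red V-block notches, centred to within about 1 mm by camera, set down before release; the maple and rosewood rods stayed in their slots, and the job was handed in at about 13 s.

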